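Trip a tilt indicator and hold it in the reader

TASK

Pick up the clear shipping-tilt indicator by its fin and, in the air, tip it lengthways to about 35 degrees, with the end away from its steel ball going down, for a second so that the ball rolls over the ridge to that end; then bring it level again. Lower it, upright and without forcing it, through the slot in the reader's top plate until its clear case has just gone below the top of the plate, fin still standing out, and finish while holding it hanging there: do not let go, and keep the gripper off the plate. Leave the weight and the tray alone.

Things in the scene. Friction and masses are not known exactly. Their poses are not given: they have to be found in the camera images.
- cell_center (a point): Centre of the case of the loose upright tilt indicator (130 g). Clear case 80 (x) x 24 (y) x 44 mm (z), its lowest 4 mm bevelled at 45 degrees; grey fin 30 (x) x 12 (y) x 50 mm tall on the middle of its top. Point 22 mm above the underside and below the case top; fin 22 to 72 mm above it. x along its length, z up. The ball starts at the -x end.
- cell: The same tilt indicator; origin at the centre of its underside, same axes. Inside the case the floor rises at 12 degrees from both ends to a ridge in the middle: tipping the +x end down by clearly more than 12 degrees rolls the ball to the +x end.
- ball_center (a point): Centre of the dark steel ball, 14 mm across, shut in the clear case and seen from above through the open windows (21 x 12 mm) either side of the fin. At rest it lies 29 mm from the case's middle along x: at the -x end at the start, at the +x end once tripped.
- slot (a point): Centre of the reader's slot, at the top face of its 8 mm thick aluminium plate, 120 mm above the bench. Slot 82 mm long (x), 26 mm wide (y): 2 mm longer and wider than the case, edges chamfered; z up. The indicator fits either way round. Below is an empty hollow 107 mm deep: an indicator let go falls right in.
- reader: The reader, fixed: a white hollow housing 150 (x) x 110 (y) mm, 120 mm tall, with the slotted plate as its top; a control foot 40 mm deep and 45 mm tall stands out on its -x side. Origin at the centre of its underside, below the slot; same axes as the slot.
- weight_center (a point): Bystander: knobbed steel weight, 36 mm in diameter, 54 mm tall, point half-way up.
- tray_center (a point): Bystander: small grey open tray 90 x 60 x 25 mm with a brass bush in it, point half-way up.
There are look-alikes about, which are no part of the job. Leave any blue or orange look-alike of the cell alone.

How it is judged:
By the outcome, as a careful person would: the job done as asked, in the order asked, and still so for the second after the job is handed in, while the arm keeps its last pose, push and grip.
It also fails if it takes over 56 s, if anything falls off the work surface, if the arm or the gripper's body presses on something with over 40 N, if the wrist force passes 120 N, or if a joint passes its speed limit or range.

ROBOT

A 7-joint arm with a two-finger parallel gripper is mounted at the origin on the work surface. World frame = base frame: x ahead of the robot, y to its left, z up, the work surface at z = 0. Lengths are in m, angles in rad, forces in N, time in s.
With the tool pointing down it reaches from about 0.4 to 0.85 m from the base axis. Payload 10.4 kg.
Tool frame: the origin (TCP) lies midway between the tips of the shut fingers; the grasp point (between the pads) lies 19 mm behind it; z points along the fingers, x is the direction in which the jaws open and shut, and the axes are right-handed (so a half turn about z gives the same grasp; the last joint's range is limited). The gripper opens to 87 mm and grips with 3 to 60 N. Pads are 19 mm wide; open, the fingers measure 117 mm over their backs; the gripper's body (75 mm by 190 mm) begins 51 mm behind the grasp point.
Start: joints at [-1.208, 0.332, -0.065, 1.46, 0.022, 1.35, -0.088], TCP at [0.235, 0.579, 0.198] pointing down, gripper open.
Joint ranges: [-2.6, 2.6], [-0.5, 2.12], [-1.47, 1.34], [0.16, 2.42], [-1.27, 4.41], [0.06, 2.06], [-2.6, 2.6]. Speed limits (rad/s): [2.22, 2.22, 2.79, 2.79, 3.14, 3.14, 3.14].

INTERFACE

Orientations are given as a unit quaternion [x, y, z, w].
In Python, from bench import r gives the robot as it stands. The module is installed in compiled form; this text tells all that it offers.
- The arm moves only by the tool play_rows, never from a script. Its argument "commands" is a list of rows, each a list of 7 numbers: the shift along the world's x, y, z in cm, then the turn, a rotation vector about the world's x, y, z in rad, then the finger opening in cm, from 0 to 8.7. A call has 1 to 20 rows; each row shifts and turns the commanded pose from where the row before left it; what a row does not reach is not made up. A row lasts 1/8 s, in which the tool goes at most 62.5 mm and 10.7 degrees, less where a joint would pass 70% of its speed; a pose out of reach is approached as far as the arm can. A call is refused whole if a number of a shift passes 6.25 or a number of a turn 0.188, either way. A call with a gripper value outside its range is refused whole. The fingers move at their own pace and stop on an object; "grip_force" is the grip in N (left out, the last holds). Time passes only in rows, so rows that do not move let the fingers close. It gives the time, the measured TCP pose, the force and the opening at its end, in the units of the state.
- r.read_state(): the state, without advancing time (a new reading comes with each control period).
- r.camera(name): name is "scene" or "top" or "wrist"; returns a dict with "img" (420x560x3 uint8, red, green, blue), "K" (3x3 intrinsics, pixels), "camera_from_world" (4x4, takes a point from world to camera coordinates). Camera axes: x right, y down, z forward; pixel columns grow to the right and rows downward; lengths in m; the calibration is good to about 2 mm. A picture is of the moment at which its call begins. There is no depth.
- r.close_job(): hands the job in, once; it reports no verdict.
The state is a dict: "time": time; "joint_positions": joint angles; "joint_vel": joint speeds; "joint_torque": joint torques, N m; "ee_pos": TCP position; "eef_rot": TCP orientation; "ft_force": force on the tool from outside, world axes, zero at the start; "torque": the same for the moment, N m; "width": finger opening in m.
Only numpy, scipy, OpenCV 4.12 (cv2) and the standard library are available. Lean on these libraries where they do the work, as an engineer would, in place of code of your own. Each camera call takes 0.05 s, during which the arm holds its last target. There are 200 camera calls.

## Working session

There is one attempt and no reset: what is moved stays moved. The work goes in short steps, Python scripts to look and compute and a tool call to move; the robot and the scene stay as the last step left them, time stands still between calls to the robot, and variables do not carry over. Pictures are saved under pics/ and viewed, about 8 in all and at most 12, crops included, and the job is handed in when it is done.

Besides the shell and the picture viewer there is one more tool, called by a JSON object that holds its "api" and its "payload", one argument or row to a line. play_rows: Moves the arm, as the interface text tells. Its arguments: {"type":"object","properties":{"commands":{"type":"array","items":{"type":"array","items":{"type":"number"}}},"grip_force":{"type":"number"}},"required":["commands"]}

```bash
mkdir -p pics; cat > h.py <<'E'
import numpy as np, cv2
from bench import r
def snap(n,f):
    c=r.camera(n); cv2.imwrite('pics/'+f+'.png',c['img'][:,:,::-1]); np.savez('pics/'+f,**c); return c
def load(f): return np.load('pics/'+f+'.npz')
def crop(f,x0,y0,x1,y1,s):
    im=cv2.imread('pics/'+f+'.png')[y0:y1,x0:x1]; cv2.imwrite('pics/'+f+'_c%d_%d.png'%(x0,y0),cv2.resize(im,None,fx=s,fy=s,interpolation=cv2.INTER_CUBIC))
def ray(c,u,v):
    T=c['camera_from_world'];R=T[:3,:3];o=-R.T@T[:3,3]
    d=R.T@np.linalg.inv(c['K'])@[u,v,1]; return o,d/np.linalg.norm(d)
def atz(c,u,v,z):
    o,d=ray(c,u,v); return o+d*(z-o[2])/d[2]
def tri(*obs):
    A=0;b=0
    for c,u,v in obs:
        o,d=ray(c,u,v);P=np.eye(3)-np.outer(d,d);A=A+P;b=b+P@o
    p=np.linalg.solve(A,b); return p,[np.linalg.norm((np.eye(3)-np.outer(ray(*x)[1],ray(*x)[1]))@(p-ray(*x)[0])) for x in obs]
def proj(c,p):
    q=c['camera_from_world']@np.append(p,1);q=c['K']@q[:3];return q[:2]/q[2]
E
python3 - <<'E'
from h import *
a=snap('scene','s0')['img'];b=snap('top','t0')['img'];c=snap('wrist','w0')['img']
print(r.read_state())
for n in('s0','t0'):
    c=load(n);T=c['camera_from_world'];print(-T[:3,:3].T@T[:3,3],c['K'][0,0])
E
```

```text
{'time': 0.15, 'joint_positions': array([-1.20761283,  0.3327153 , -0.06469046,  1.46071389,  0.02159256,
        1.3499011 , -0.08848582]), 'joint_vel': array([-0.00081346, -0.00263222, -0.00040152, -0.00312631, -0.00034903,
        0.00144316,  0.00125963]), 'joint_torque': array([ 7.29569692e-04, -6.23630333e+01,  2.45282688e-02, -3.90141106e+01,
       -6.14427659e-02,  3.73068207e-02,  8.27726922e-05]), 'ee_pos': array([0.2350671 , 0.57878149, 0.19736029]), 'eef_rot': array([ 8.29537983e-01,  5.58450054e-01, -4.21121926e-04,  3.07428260e-04]), 'ft_force': array([-0.09413698,  0.00548069, -0.24603924]), 'torque': array([ 0.03013012, -0.01375819,  0.04631165]), 'width': 0.08719733491106887}
[ 1.06297671 -0.20876469  0.89617698] 472.9951884171918
[0.42836807 0.00430185 1.11503018] 525.5677633346744
```

View pics/s0.png

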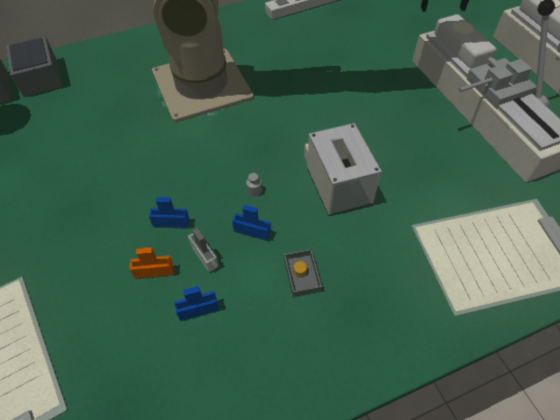

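View pics/t0.png

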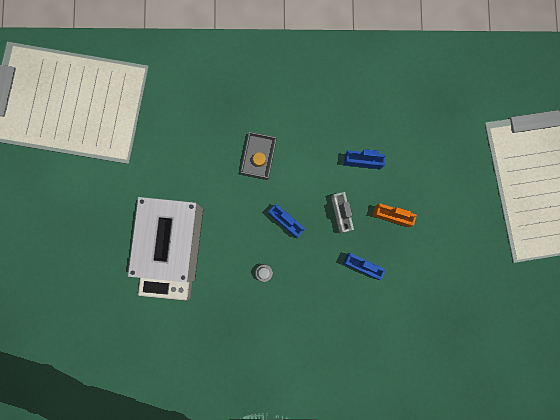

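The clear, grey-finned cell is at scene (203,249) and top (342,213). The look-alikes are blue at top (285,221), (365,160) and (363,265), and orange at (395,215). The reader slot is at top (162,240). I'll confirm with enlarged crops.

```bash
python3 - <<'E'
from h import *
t=cv2.imread('pics/t0.png');s=cv2.imread('pics/s0.png')
def g(i,x,y,w,h,S):return cv2.resize(i[y:y+h,x:x+w],(w*S,h*S),interpolation=cv2.INTER_CUBIC)
A=g(t,310,185,66,50,6);B=g(s,175,222,66,50,6);C=g(t,120,190,99,75,4);D=g(s,300,120,99,75,4)
cv2.imwrite('pics/cr.png',np.vstack([np.hstack([A,B]),np.hstack([C,D])]))
E
```

```text
(no output)
```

View pics/cr.png

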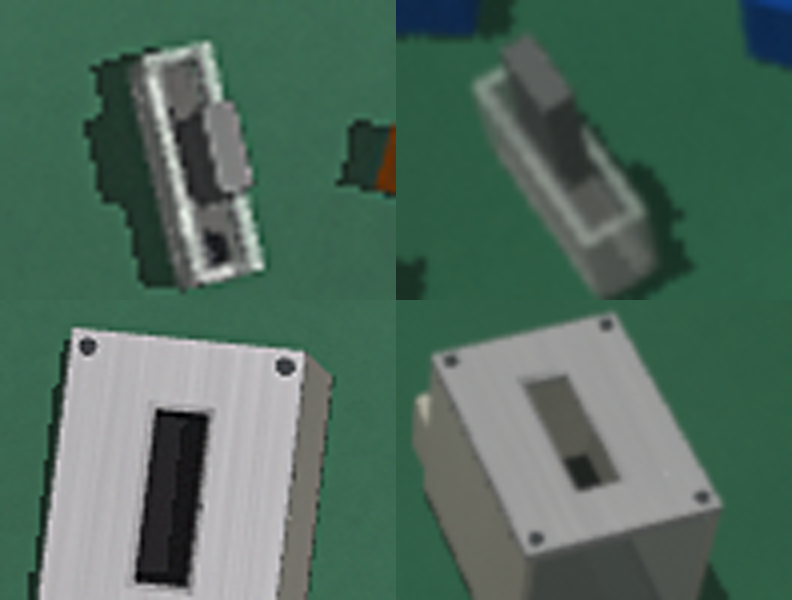

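The crops show the clear cell with its grey fin and the dark ball at its lower end, toward the robot. The slot centre is at top ≈(163.3,239.3) and scene ≈(343.8,152.7). The fin top is at top ≈(347.8,209.3) and scene ≈(198.5,233.8).

```bash
python3 - <<'E'
from h import *
t=load('t0');s=load('s0')
o=-.5
print('fin',tri((t,347.8+o,209.3+o),(s,198.5+o,233.8+o)))
print('slot',tri((t,163.3+o,239.3+o),(s,343.8+o,152.7+o)))
T=lambda x,y,z,X=310,Y=185,S=6:atz(t,x/S+X+o,y/S+Y+o,z)
# case top outline corners z=.044
P=np.array([T(*p,.044) for p in((140,55),(210,42),(264,265),(195,285))]);print(P)
e=P[:2].mean(0)-P[2:].mean(0);print('case',P.mean(0),np.degrees(np.arctan2(e[1],e[0])),np.linalg.norm(e))
P=np.array([T(x,y-300,.12,120,190,4) for x,y in((157,408),(213,411),(188,587),(135,582))])
e=P[:2].mean(0)-P[2:].mean(0);print('slot',P.mean(0),np.degrees(np.arctan2(e[1],e[0])),np.linalg.norm(e))
print('weight',atz(t,263,272,.054),'tray',atz(t,258,157,.01), 'blue',atz(t,285,220,.04),atz(t,395,214,.04))
from scipy.spatial.transform import Rotation as R
print(R.from_quat(r.read_state()['eef_rot']).as_matrix().round(3))
w=load('w0')['camera_from_world'];print(-w[:3,:3].T@w[:3,3],w[:3,:3].round(2))
E
```

```text
fin (array([ 0.5366783 , -0.16466934,  0.09714761]), [np.float64(0.0005958192639929032), np.float64(0.0005958192639929108)])
slot (array([0.47880426, 0.18880339, 0.12058824]), [np.float64(0.0006925761682694645), np.float64(0.000692576168269452)])
[[ 0.57368132 -0.14478721  0.044     ]
 [ 0.57813824 -0.16907312  0.044     ]
 [ 0.50114986 -0.18598498  0.044     ]
 [ 0.49442289 -0.16215404  0.044     ]]
case [ 0.53684808 -0.16549984  0.044     ] 12.373976055503677 0.07998139485186097
slot [0.4788615 0.18821   0.12     ] -6.616382742914112 0.08268455465162172
weight [ 4.14430783e-01 -7.34922828e-05  5.40000000e-02] tray [0.65774465 0.00952842 0.01      ] blue [ 0.51989738 -0.0456931   0.04      ] [ 0.53142909 -0.27375516  0.04      ]
[[ 0.376  0.927 -0.   ]
 [ 0.927 -0.376 -0.001]
 [-0.001  0.    -1.   ]]
[0.16951756 0.60549946 0.38350404] [[ 0.38  0.93 -0.  ]
 [ 0.89 -0.36  0.26]
 [ 0.24 -0.1  -0.96]]
```

Measured positions:
- **Cell:** (0.537,-0.165), yaw 12.4°, ball at the end toward the robot. The fin top triangulates to 0.097 m (text gives 0.094).
- **Slot:** (0.479,0.1885,0.1206), yaw -6.6°. The text gives 0.120 m.

Everything agrees, so I'll approach.

{"api": "play_rows", "payload": {
  "commands": [
    [0,0,3,0,0,0,8.7],
    [1.9,-4.65,1,0,0,0.0376,8.7],
    [1.9,-4.65,1,0,0,0.0376,8.7],
    [1.9,-4.65,0,0,0,0.0376,8.7],
    [1.9,-4.65,0,0,0,0.0376,8.7],
    [1.9,-4.65,0,0,0,0.0376,8.7],
    [1.9,-4.65,0,0,0,0.0376,8.7],
    [1.9,-4.65,0,0,0,0.0376,8.7],
    [1.9,-4.65,0,0,0,0.0376,8.7],
    [1.9,-4.65,0,0,0,0.0376,8.7],
    [1.9,-4.65,0,0,0,0.0376,8.7],
    [1.9,-4.65,0,0,0,0.0376,8.7],
    [1.9,-4.65,0,0,0,0.0376,8.7],
    [1.9,-4.65,0,0,0,0.0376,8.7],
    [1.9,-4.65,-1,0,0,0.0376,8.7],
    [1.9,-4.65,-2,0,0,0.0376,8.7],
    [1.9,-4.65,-2,0,0,0.0376,8.7],
    [0,0,0,0,0,0,8.7],
    [0,0,0,0,0,0,8.7]
  ]
}}

```text
time: 2.52
ee_pos: [0.5391, -0.1645, 0.1978]
eef_rot: [0.627, 0.779, -0.0, -0.0]
ft_force: [0.5, 0.2, 0.0]
width: 0.0869
```

```bash
cat >> h.py <<'E'
from scipy.spatial.transform import Rotation as R
def st():
    s=r.read_state();M=R.from_quat(s['eef_rot']).as_matrix()
    print(s['time'].__round__(2),'tcp',s['ee_pos'].round(4),'F',s['ft_force'].round(1),'M',s['torque'].round(2),'w',round(s['width'],4),'yaw',np.degrees(np.arctan2(M[1,0],M[0,0])).round(2),'z',M[:,2].round(3),'q',s['joint_positions'].round(2))
E
python3 - <<'E'
from h import *
st(); c=snap('wrist','w1')
for p in ((.5368,-.165,.094),(.5368,-.165,.044)): print(proj(c,p))
E
```

```text
2.52 tcp [ 0.5391 -0.1645  0.1978] F [0.5 0.2 0. ] M [ 0.08  0.01 -0.04] w 0.0869 yaw 102.35 z [-0.001  0.    -1.   ] q [-0.4   0.23  0.72  1.66 -0.15  1.31  2.13]
[278.0769185  197.35187499]
[277.95622624 185.36315224]
```

View pics/w1.png

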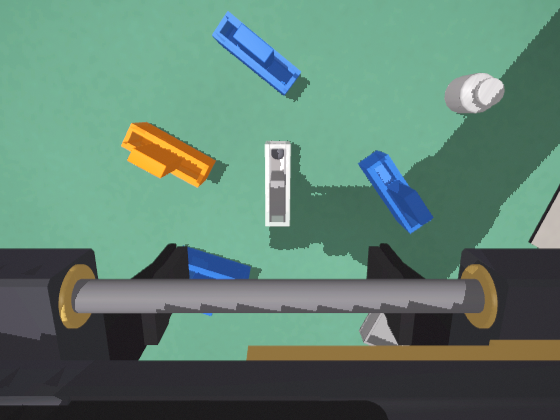

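Wrist view: the case outline is centred on (278,184) and upright in the image, and the predicted centre was (278,185). The ball is at (278,153), the end toward the robot. Next I'll descend with a narrower opening and grip the fin.

{"api": "play_rows", "payload": {
  "commands": [
    [-0.22,-0.05,-1.8,0,0,0,5],
    [0,0,-2.5,0,0,0,5],
    [0,0,-2.5,0,0,0,5],
    [0,0,-2.5,0,0,0,5],
    [0,0,-2.0,0,0,0,5],
    [0,0,-1.5,0,0,0,5],
    [0,0,-1,0,0,0,5],
    [0,0,0,0,0,0,5],
    [0,0,0,0,0,0,0.8],
    [0,0,0,0,0,0,0.8],
    [0,0,0,0,0,0,0.8],
    [0,0,0,0,0,0,0.8],
    [0,0,0,0,0,0,0.8],
    [0,0,0,0,0,0,0.8]
  ],
  "grip_force": 45
}}

```text
time: 4.32
ee_pos: [0.537, -0.1654, 0.06]
eef_rot: [0.627, 0.779, 0.0, -0.0]
ft_force: [0.4, -0.2, 0.6]
width: 0.0112
```

```bash
python3 - <<'E'
from h import *
st()
E
```

```text
4.33 tcp [ 0.537  -0.1654  0.06  ] F [ 0.4 -0.2  0.6] M [ 0.06  0.04 -0.02] w 0.0112 yaw 102.37 z [ 0.  0. -1.] q [-0.35  0.37  0.68  1.82 -0.26  1.05  2.22]
```

{"api": "play_rows", "payload": {
  "commands": [
    [0,0,0.5,0,0,0,0.8],
    [0,0,1,0,0,0,0.8],
    [0,0,2,0,0,0,0.8],
    [0,0,2.5,0,0,0,0.8],
    [0,0,2.5,0,0,0,0.8],
    [0,0,2,0,0,0,0.8],
    [0,0,1,0,0,0,0.8],
    [0,0,0.5,0,0,0,0.8],
    [0,0,0,0,0,0,0.8]
  ]
}}

```text
time: 5.45
ee_pos: [0.5369, -0.1653, 0.1798]
eef_rot: [0.627, 0.779, -0.0, -0.0]
ft_force: [1.1, 0.5, -0.2]
width: 0.0111
```

```bash
python3 - <<'E'
from h import *
st()
E
```

```text
5.45 tcp [ 0.5369 -0.1653  0.1798] F [ 1.1  0.5 -0.2] M [ 0.03  0.03 -0.01] w 0.0111 yaw 102.37 z [-0.  0. -1.] q [-0.4   0.23  0.72  1.69 -0.16  1.28  2.14]
```

{"api": "play_rows", "payload": {
  "commands": [
    [0,0,0,-0.0107,0.0488,0,0.8],
    [0,0,0,-0.0215,0.0977,0,0.8],
    [0,0,0,-0.0215,0.0977,0,0.8],
    [0,0,0,-0.0107,0.0488,0,0.8],
    [0,0,0,0,0,0,0.8]
  ]
}}

```text
time: 6.08
ee_pos: [0.5371, -0.165, 0.1784]
eef_rot: [0.619, 0.771, -0.117, -0.094]
ft_force: [-0.1, 0.0, -0.4]
width: 0.0115
```

```bash
python3 - <<'E'
from h import *
st()
E
```

```text
6.08 tcp [ 0.5371 -0.165   0.1784] F [-0.1  0.  -0.4] M [ 0.15 -0.43 -0.04] w 0.0115 yaw 102.42 z [-0.291 -0.064 -0.955] q [-0.35  0.5   0.7   1.44 -0.16  1.58  2.14]
```

The half tilt went cleanly, so I'll go on to 35° and hold for about 1.3 s.

{"api": "play_rows", "payload": {
  "commands": [
    [0,0,0,-0.0107,0.0488,0,0.8],
    [0,0,0,-0.0215,0.0977,0,0.8],
    [0,0,0,-0.0215,0.0977,0,0.8],
    [0,0,0,-0.013,0.059,0,0.8],
    [0,0,0,0,0,0,0.8],
    [0,0,0,0,0,0,0.8],
    [0,0,0,0,0,0,0.8],
    [0,0,0,0,0,0,0.8],
    [0,0,0,0,0,0,0.8]
  ]
}}

```text
time: 7.2
ee_pos: [0.5369, -0.1654, 0.1802]
eef_rot: [0.598, 0.743, -0.234, -0.188]
ft_force: [0.0, 0.3, -1.1]
width: 0.0109
```

```bash
python3 - <<'E'
from h import *
st(); a=snap('scene','s2')['img'];b=snap('top','t2')['img'];w=snap('wrist','w2')['img']
def g(c,n):
    u,v=proj(load(n),(.537,-.165,.17)).astype(int);x,y=max(u-50,0),max(v-50,0);return cv2.resize(c[y:y+100,x:x+100],(380,380),interpolation=cv2.INTER_CUBIC)
i=np.hstack([g(a,'s2'),g(b,'t2')]);cv2.imwrite('pics/x2.png',i[:,:,::-1])
E
```

```text
7.2 tcp [ 0.5369 -0.1654  0.1802] F [ 0.   0.3 -1.1] M [ 0.24 -0.8  -0.08] w 0.0109 yaw 102.36 z [-0.559 -0.123 -0.82 ] q [-0.29  0.76  0.68  1.17 -0.13  1.87  2.15]
```

View pics/x2.png

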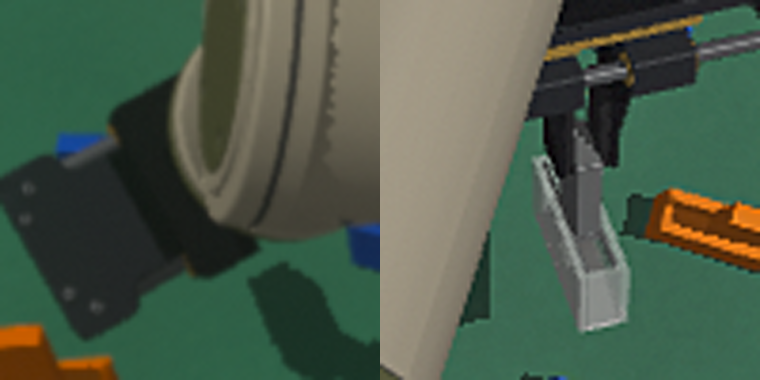

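The top crop shows the cell tilted in the grip. The robot-side (-x) end face is turned up, and no ball shows at that end. I'll hold a little longer, then level it and look from the wrist and top cameras.

{"api": "play_rows", "payload": {
  "commands": [
    [0,0,0,0,0,0,0.8],
    [0,0,0,0,0,0,0.8],
    [0,0,0,0,0,0,0.8],
    [0,0,0,0,0,0,0.8],
    [0,0,0,0.0107,-0.0488,0,0.8],
    [0,0,0,0.0215,-0.0977,0,0.8],
    [0,0,0,0.0215,-0.0977,0,0.8],
    [0,0,0,0.0215,-0.0977,0,0.8],
    [0,0,0,0.0215,-0.0977,0,0.8],
    [0,0,0,0.0215,-0.0977,0,0.8],
    [0,0,0,0.0129,-0.0588,0,0.8],
    [0,0,0,0,0,0,0.8],
    [0,0,0,0,0,0,0.8]
  ]
}}

```text
time: 8.98
ee_pos: [0.5372, -0.165, 0.18]
eef_rot: [0.627, 0.779, -0.0, -0.0]
ft_force: [0.1, -0.1, -1.0]
width: 0.0113
```

```bash
python3 - <<'E'
from h import *
st(); b=snap('top','t3')['img'];w=snap('wrist','w3')['img']
u,v=proj(load('t3'),(.537,-.165,.16)).astype(int);x,y=u-50,v-50;print(x,y)
p=[proj(load('w3'),(.537,-.165,z)) for z in(.16,.12)];print(p)
A=cv2.resize(b[y:y+100,x:x+100],(400,400),interpolation=cv2.INTER_CUBIC)
B=cv2.resize(w[60:260,180:380],(400,400),interpolation=cv2.INTER_CUBIC)
cv2.imwrite('pics/x3.png',np.hstack([A,B])[:,:,::-1])
E
```

```text
8.97 tcp [ 0.5372 -0.165   0.18  ] F [ 0.1 -0.1 -1. ] M [ 0.04  0.   -0.01] w 0.0113 yaw 102.41 z [-0.001 -0.    -1.   ] q [-0.4   0.24  0.73  1.69 -0.16  1.28  2.14]
302 154
[array([278.50344856, 232.6184346 ]), array([278.33495742, 214.38531419])]
```

View pics/x3.png

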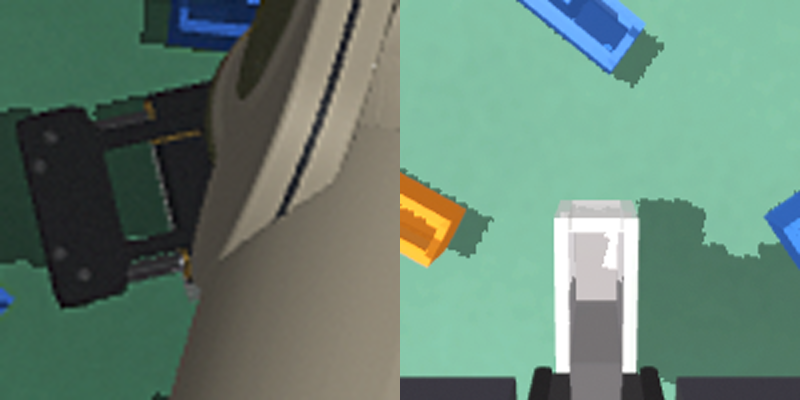

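The wrist crop shows the -x window empty, so the ball has left that end. The cell is level and centred at column 278, as predicted. Next is the transit to above the slot.

{"api": "play_rows", "payload": {
  "commands": [
    [0,0,1,0,0,0,0.8],
    [0,0,2,0,0,0,0.8],
    [0,0,2,0,0,0,0.8],
    [0,0.35,1,0,0,0,0.8],
    [-0.2,1.5,0,0,0,-0.0176,0.8],
    [-0.5,2.5,0,0,0,-0.0276,0.8],
    [-0.54,3,0,0,0,-0.0276,0.8],
    [-0.5,3,0,0,0,-0.0276,0.8],
    [-0.5,3,0,0,0,-0.0276,0.8],
    [-0.5,3,0,0,0,-0.0276,0.8],
    [-0.5,3,0,0,0,-0.0276,0.8],
    [-0.5,3,0,0,0,-0.0276,0.8],
    [-0.5,3,0,0,0,-0.0276,0.8],
    [-0.5,3,0,0,0,-0.0276,0.8],
    [-0.5,3,0,0,0,-0.0276,0.8],
    [-0.5,3,0,0,0,-0.0276,0.8],
    [-0.4,2,0,0,0,-0.01,0.8],
    [-0.2,1,0,0,0,0,0.8],
    [0,0,0,0,0,0,0.8],
    [0,0,0,0,0,0,0.8]
  ]
}}

```text
time: 11.58
ee_pos: [0.4739, 0.207, 0.24]
eef_rot: [0.747, 0.665, -0.0, 0.0]
ft_force: [-0.4, 0.9, -0.9]
width: 0.0117
```

```bash
python3 - <<'E'
from h import *
st(); w=snap('wrist','w4');s=snap('scene','s4');t=snap('top','t4')
print('slot c proj',proj(w,(.4788,.1885,.12)))
st_=r.read_state()
i=cv2.resize(w['img'][100:300,150:410],(780,600),interpolation=cv2.INTER_CUBIC)
cv2.imwrite('pics/x4.png',i[:,:,::-1])
E
```

```text
11.57 tcp [0.4739 0.207  0.24  ] F [-0.4  0.9 -0.9] M [-0.    0.08  0.02] w 0.0117 yaw 83.32 z [ 0. -0. -1.] q [-0.89  0.06  0.42  1.7  -0.03  1.39  0.98]
slot c proj [257.2936457  203.20552919]
```

View pics/x4.png

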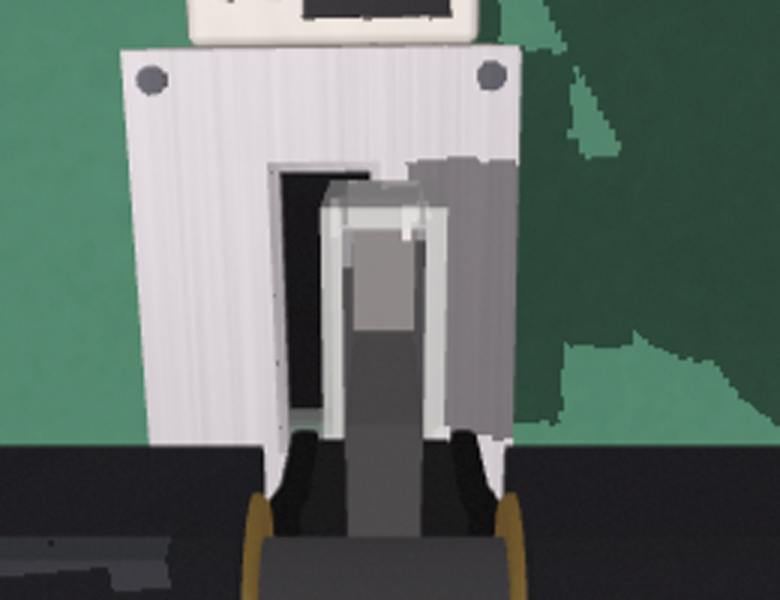

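I mis-summed the rows, so the tool overshot about 18 mm in y. That leaves the slot edges visible beside the cell: far-left slot corner at crop (269,164), left edge to (277,435), plate edges (122,50)-(148,440) and (520,45)-(512,440), case corners (321,207) and (448,207).

```bash
python3 - <<'E'
from h import *
w=load('w4')
U=lambda x,y,z:atz(w,x/3+150-.33,y/3+100-.33,z)
def ang(a,b):
    d=b-a;return np.degrees(np.arctan2(d[1],d[0])).round(2)
print('slot left',ang(U(269,164,.12),U(277,435,.12)),'plateL',ang(U(122,50,.12),U(148,440,.12)),'plateR',ang(U(520,45,.12),U(512,440,.12)),'plate end',ang(U(122,50,.12),U(520,45,.12))-90)
print('caseL',ang(U(321,207,.224),U(333,437,.224)),'caseR',ang(U(448,207,.224),U(446,437,.224)))
c=np.cos(np.radians(-6.65));s=np.sin(np.radians(-6.65));ex=np.array([c,s,0]);ey=np.array([-s,c,0])
a=U(269,164,.12);slot=np.array([.4788,.1885,.12]);print('slot corner rel',(a-slot)@ex,(a-slot)@ey)
# plate corners mid at -x edge
m=(U(122,50,.12)+U(520,46,.12))/2;print('plate mid -> slot',m+.075*ex, 'wid',np.linalg.norm(U(122,50,.12)-U(520,46,.12)))
tcp=np.array([.4739,.207,.224])
for p in((321,207),(448,207)):
    b=U(*p,.224)-tcp;print('case corner rel tcp',b@ex,b@ey)
E
```

```text
slot left -6.55 plateL -6.35 plateR -5.94 plate end -5.950000000000003
caseL -4.55 caseR -6.24
slot corner rel -0.042613391685663415 -0.014550620689504152
plate mid -> slot [0.4796171  0.18896838 0.12      ] wid 0.10908900446681132
case corner rel tcp -0.03952045649463802 -0.011900131674129984
case corner rel tcp -0.03952069145385137 0.011982866807513457
```

The wrist view gives a slot of about (0.479,0.1886) with yaw ≈-6.3°, and the cell is centred under the TCP. I'll move over the slot with the bevel about 8 mm above the plate.

{"api": "play_rows", "payload": {
  "commands": [
    [0.1,-0.4,0,0,0,0.005,0.8],
    [0.2,-0.7,0,0,0,0,0.8],
    [0.1,-0.5,0,0,0,0,0.8],
    [0.1,-0.24,-0.5,0,0,0,0.8],
    [0,0,-1,0,0,0,0.8],
    [0,0,-1.2,0,0,0,0.8],
    [0,0,-1.2,0,0,0,0.8],
    [0,0,-0.8,0,0,0,0.8],
    [0,0,-0.5,0,0,0,0.8],
    [0,0,0,0,0,0,0.8],
    [0,0,0,0,0,0,0.8]
  ]
}}

```text
time: 13.1
ee_pos: [0.4788, 0.1898, 0.1883]
eef_rot: [0.745, 0.667, 0.0, -0.0]
ft_force: [0.4, 0.5, -1.0]
width: 0.0114
```

```bash
python3 - <<'E'
from h import *
st(); w=snap('wrist','w5');s=snap('scene','s5');t=snap('top','t5')
i=cv2.resize(w['img'][120:280,180:380],(500,400),interpolation=cv2.INTER_CUBIC)
u,v=proj(s,(.479,.1885,.13)).astype(int);print(u,v,proj(w,(.479,.1885,.12)))
j=cv2.resize(s['img'][v-40:v+40,u-30:u+30],(300,400),interpolation=cv2.INTER_CUBIC)
cv2.imwrite('pics/x5.png',np.hstack([i,j])[:,:,::-1])
E
```

```text
13.1 tcp [0.4788 0.1898 0.1883] F [ 0.4  0.5 -1. ] M [ 0.01  0.03 -0.  ] w 0.0114 yaw 83.67 z [ 0.  0. -1.] q [-0.87  0.09  0.43  1.78 -0.04  1.28  1.03]
343 149 [275.95118756 211.75186822]
```

View pics/x5.png

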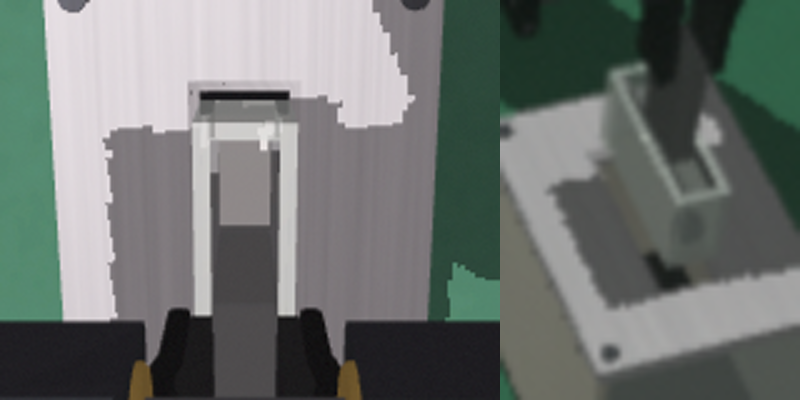

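The cell hangs just above the slot. In the wrist crop the slot's outer edge spans x 189–300 at y 82 and the case top corners are (192,122) and (298,122). The scene crop shows a dark spot in the +x end face at (690,215), which is the ball. I'll compute the offset.

```bash
python3 - <<'E'
from h import *
w=load('w5')
U=lambda x,y,z:atz(w,x/2.5+180-.3,y/2.5+120-.3,z)
a=np.radians(-6.3);ex=np.array([np.cos(a),np.sin(a),0]);ey=np.array([-ex[1],ex[0],0])
tcp=np.array(r.read_state()['ee_pos']);print(tcp)
for p in((189,82,.12),(300,82,.12),(199,92,.12),(290,92,.12),(192,122,tcp[2]-.016),(298,122,tcp[2]-.016)):
    d=U(*p)-tcp;print(p,(d@ex*1e3).round(2),(d@ey*1e3).round(2))
A=U(46,5,.12);B=U(63,320,.12);C=U(443,5,.12);D=U(429,320,.12)
print([np.degrees(np.arctan2((q-p)[1],(q-p)[0])).round(2) for p,q in((A,B),(C,D))],((A-tcp)@ey*1e3+(C-tcp)@ey*1e3)/2)
E
```

```text
[0.47875827 0.18979129 0.1883127 ]
(189, 82, 0.12) -42.79 -15.7
(300, 82, 0.12) -42.79 15.45
(199, 92, 0.12) -39.99 -12.93
(290, 92, 0.12) -39.99 12.68
(192, 122, np.float64(0.1723127039167726)) -39.59 -12.03
(298, 122, np.float64(0.1723127039167726)) -39.59 11.89
[np.float64(-6.44), np.float64(-5.58)] -0.11565846635389221
```

The wrist view puts the slot within about 0.2 mm of the cell in y, and the x fit is good. I'll lower slowly and check force.

{"api": "play_rows", "payload": {
  "commands": [
    [0,-0.03,-0.3,0,0,0,0.8],
    [0,0,-0.3,0,0,0,0.8],
    [0,0,-0.3,0,0,0,0.8],
    [0,0,-0.3,0,0,0,0.8],
    [0,0,-0.2,0,0,0,0.8],
    [0,0,0,0,0,0,0.8]
  ]
}}

```text
time: 14.0
ee_pos: [0.4785, 0.1893, 0.1738]
eef_rot: [0.745, 0.667, -0.0, -0.0]
ft_force: [0.4, 0.1, -1.2]
width: 0.011
```

```bash
python3 - <<'E'
from h import *
st();st()
E
```

```text
14.0 tcp [0.4785 0.1893 0.1738] F [ 0.4  0.1 -1.2] M [-0.02  0.04 -0.03] w 0.011 yaw 83.67 z [-0. -0. -1.] q [-0.87  0.1   0.43  1.8  -0.04  1.25  1.04]
14.0 tcp [0.4785 0.1893 0.1738] F [ 0.4  0.1 -1.2] M [-0.02  0.04 -0.03] w 0.011 yaw 83.67 z [-0. -0. -1.] q [-0.87  0.1   0.43  1.8  -0.04  1.25  1.04]
```

No contact, and the bevel is inside. Continue.

{"api": "play_rows", "payload": {
  "commands": [
    [0,0,-0.25,0,0,0,0.8],
    [0,0,-0.25,0,0,0,0.8],
    [0,0,-0.25,0,0,0,0.8],
    [0,0,-0.25,0,0,0,0.8],
    [0,0,-0.2,0,0,0,0.8],
    [0,0,0,0,0,0,0.8]
  ]
}}

```text
time: 14.75
ee_pos: [0.4785, 0.1893, 0.1618]
eef_rot: [0.745, 0.667, -0.0, -0.0]
ft_force: [-0.5, -0.7, -0.1]
width: 0.0113
```

```bash
python3 - <<'E'
from h import *
st()
E
```

```text
14.75 tcp [0.4785 0.1893 0.1618] F [-0.5 -0.7 -0.1] M [ 0.   -0.01  0.03] w 0.0113 yaw 83.67 z [-0. -0. -1.] q [-0.87  0.11  0.43  1.82 -0.05  1.22  1.04]
```

{"api": "play_rows", "payload": {
  "commands": [
    [0,0,-0.25,0,0,0,0.8],
    [0,0,-0.25,0,0,0,0.8],
    [0,0,-0.25,0,0,0,0.8],
    [0,0,-0.25,0,0,0,0.8],
    [0,0,-0.25,0,0,0,0.8],
    [0,0,-0.25,0,0,0,0.8],
    [0,0,0,0,0,0,0.8]
  ]
}}

```text
time: 15.62
ee_pos: [0.4784, 0.1893, 0.1468]
eef_rot: [0.745, 0.667, -0.0, -0.0]
ft_force: [0.1, 0.5, -1.6]
width: 0.0113
```

```bash
python3 - <<'E'
from h import *
st()
E
```

```text
15.62 tcp [0.4784 0.1893 0.1468] F [ 0.1  0.5 -1.6] M [ 0.04 -0.03 -0.03] w 0.0113 yaw 83.68 z [-0. -0. -1.] q [-0.86  0.12  0.43  1.84 -0.05  1.19  1.05]
```

{"api": "play_rows", "payload": {
  "commands": [
    [0,0,-0.25,0,0,0,0.8],
    [0,0,-0.25,0,0,0,0.8],
    [0,0,-0.25,0,0,0,0.8],
    [0,0,-0.25,0,0,0,0.8],
    [0,0,-0.25,0,0,0,0.8],
    [0,0,-0.2,0,0,0,0.8],
    [0,0,0,0,0,0,0.8],
    [0,0,0,0,0,0,0.8]
  ]
}}

```text
time: 16.62
ee_pos: [0.4786, 0.1894, 0.1325]
eef_rot: [0.745, 0.667, 0.0, -0.0]
ft_force: [1.3, -0.1, -0.8]
width: 0.0114
```

```bash
python3 - <<'E'
from h import *
st(); w=snap('wrist','w6');s=snap('scene','s6')
i=cv2.resize(w['img'][140:300,180:380],(500,400),interpolation=cv2.INTER_CUBIC)
u,v=343,149
j=cv2.resize(s['img'][v-40:v+40,u-30:u+30],(300,400),interpolation=cv2.INTER_CUBIC)
cv2.imwrite('pics/x6.png',np.hstack([i,j])[:,:,::-1])
E
```

```text
16.62 tcp [0.4786 0.1894 0.1325] F [ 1.3 -0.1 -0.8] M [ 0.02 -0.03 -0.03] w 0.0114 yaw 83.67 z [-0.  0. -1.] q [-0.86  0.14  0.43  1.86 -0.06  1.16  1.05]
```

View pics/x6.png

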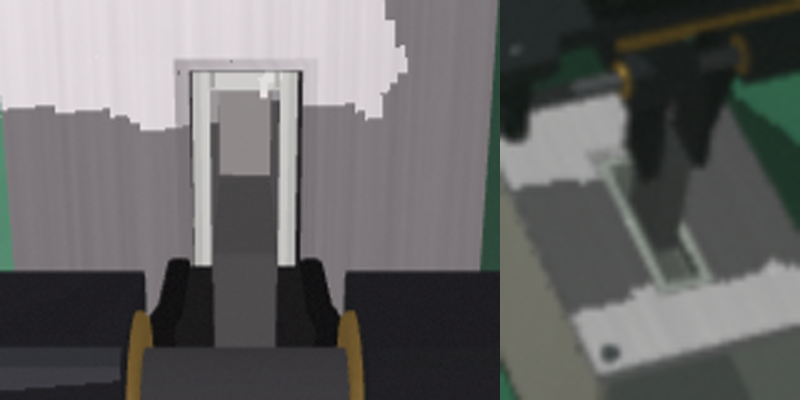

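The case now sits inside the slot frame with even gaps, the fin stands out and the fingertips are clear of the plate. One more enlarged look to confirm the ball in the +x window.

```bash
python3 - <<'E'
from h import *
o=[]
for n in('s5','s6'):
    i=load(n)['img'];print(n, proj(load(n),(.4788+.029*.994,.189-.029*.11,.1+ (.056 if n=='s5' else 0))))
    o.append(cv2.resize(np.clip(i[130:185,325:365]*1.6,0,255).astype(np.uint8),(400,550),interpolation=cv2.INTER_CUBIC))
cv2.imwrite('pics/x7.png',np.hstack(o)[:,:,::-1])
st()
E
```

```text
s5 [349.91934118 150.77224461]
s6 [346.94561198 168.05077465]
16.73 tcp [0.4786 0.1894 0.1326] F [ 0.7 -0.2 -0.8] M [ 0.03  0.02 -0.01] w 0.0112 yaw 83.68 z [ 0.  0. -1.] q [-0.86  0.14  0.43  1.86 -0.06  1.16  1.05]
```

View pics/x7.png

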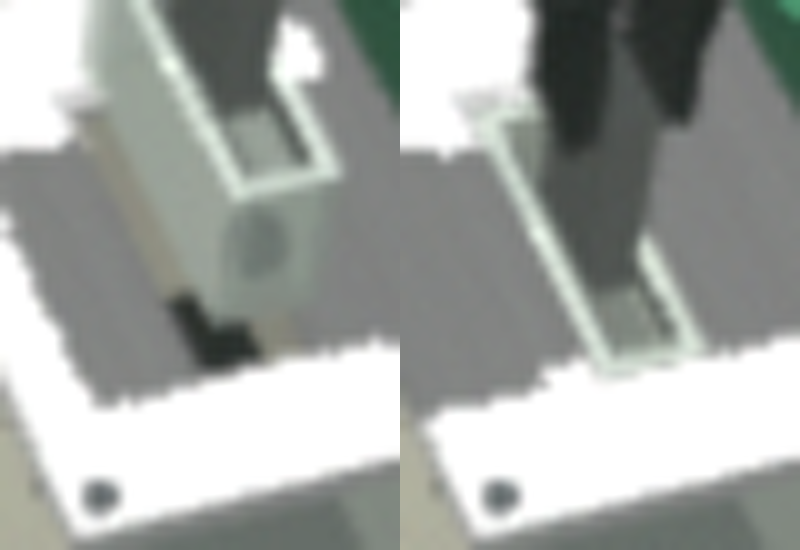

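```bash
python3 - <<'E'
from h import *
a=np.radians(-6.33);ex=np.array([np.cos(a),np.sin(a),0]);ey=np.array([-ex[1],ex[0],0])
for n,x0,c0,zz in(('s5',0,(.4788,.1898),(.172,.176)),('s6',400,(.4786,.1893),(.112,.116,.120,.124))):
  for z in zz:
    for sy in(-1,1):
        p=np.array([*c0,z])+.04*ex+.012*ey*sy
        print(n,z,sy,((proj(load(n),p)+.5-[325,130])*10+[x0,0]).round(0))
E
```

```text
s5 0.172 -1 [232. 210.]
s5 0.172 1 [341. 184.]
s5 0.176 -1 [234. 197.]
s5 0.176 1 [344. 171.]
s6 0.112 -1 [598. 399.]
s6 0.112 1 [702. 373.]
s6 0.116 -1 [600. 387.]
s6 0.116 1 [705. 361.]
s6 0.12 -1 [602. 375.]
s6 0.12 1 [707. 349.]
s6 0.124 -1 [604. 363.]
s6 0.124 1 [709. 337.]
```

The ball shows clearly at the +x end, at left crop (258,240). The scene estimate of the rim height reads 3–4 mm above nominal. It read about 3 mm high before insertion too, so this looks like camera bias. I'll lower 2 mm more so the case is safely below the plate top, then hand in.

{"api": "play_rows", "payload": {
  "commands": [
    [0,0,-0.1,0,0,0,0.8],
    [0,0,-0.1,0,0,0,0.8],
    [0,0,0,0,0,0,0.8],
    [0,0,0,0,0,0,0.8],
    [0,0,0,0,0,0,0.8],
    [0,0,0,0,0,0,0.8]
  ]
}}

```text
time: 17.48
ee_pos: [0.4786, 0.1894, 0.1305]
eef_rot: [0.745, 0.667, 0.0, -0.0]
ft_force: [0.3, -0.7, -1.6]
width: 0.0119
```

```bash
python3 - <<'E'
from h import *
st(); print(r.close_job())
E
```

```text
17.48 tcp [0.4786 0.1894 0.1305] F [ 0.3 -0.7 -1.6] M [0.01 0.01 0.03] w 0.0119 yaw 83.68 z [-0.  0. -1.] q [-0.86  0.14  0.43  1.86 -0.06  1.16  1.05]
the job is handed in; nothing more can be done
None
```

The job is done and handed in at 17.5 s: the clear cell hangs upright in the reader's slot, still held by its fin.

- **Tilt:** I gripped the fin and lifted the cell. I then tipped the end away from the ball down to about 34.5°, held it for over a second, and brought it level. Afterwards the ball's original window was empty, and the ball showed at the other end.
- **Lowering:** Readings between steps showed only about the cell's own weight (within about 2 N), so it was not forced.
- **Final position:** By the tool height, the case top is about 5 mm below the plate top. The fingertips are about 10 mm above the plate, and the tool is upright.
- **Checks that disagreed:** The scene camera put the case rim 3–4 mm higher than the tool height did, but it read about 3 mm high before insertion too. I lowered 2 mm more as a margin and took no picture after that. On the way I overshot the slot by about 18 mm in the air, and corrected it before lowering.

The arm did not go near the weight, the tray or the look-alikes, though I took no final picture of them.

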